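Push the specimen under the microscope with a re-gripped wand

ROBOT

A 6-joint arm with a two-finger parallel gripper is mounted at the origin on the work surface. World frame = base frame: x ahead of the robot, y to its left, z up, the work surface at z = 0. Lengths are in mm, angles in rad, forces in N, time in s.
With the tool pointing down it reaches from about 275 to 725 mm from the base axis. Payload 5.6 kg.
Tool frame: the origin (TCP) lies on the centre line of the jaws, within the pads' length; the fingertips stand r.tips_ahead ahead of it and the grasp point (between the pads) lies 3 mm ahead of it (r.tips_ahead is the distance from the TCP to the fingertips, in mm); z points along the fingers, y is the line along which they close (so a half turn about z gives the same grasp; the last joint's range is limited). The gripper opens to 85 mm and grips with 20 to 120 N. Pads are 22 mm wide; open, the fingers measure 114 mm over their backs; the gripper's body (76 mm by 85 mm) begins 54 mm behind the grasp point. The pads swing forward as they close: fully open they stand 13 mm farther back than shut.
Start: joints at [1.404, 0.255, 0.108, 0, -1.424, -0.285], TCP at [240.095, 494.82, 253.283] pointing down, gripper open.
Joint ranges: [-2.95, 2.95], [-1.21, 1.97], [-1.09, 1.5], [-2.87, 1.71], [-2.94, -0.07], [-3.05, 3.05]. Speed limits (rad/s): [2.57, 2.57, 3.14, 3.14, 3.14, 3.14].

INTERFACE

Orientations are given as [roll, pitch, yaw] about the fixed x, y, z axes, in that order (R = Rz(yaw) Ry(pitch) Rx(roll)).
In Python, from plant import r gives the robot as it stands. The module is installed in compiled form; this text tells all that it offers.
- The arm moves only by the tool play_rows, never from a script. Its arguments are lists of equal length, an entry for each row: "fingers": the finger opening in m, from 0 to 0.0854; "linear": the shift along the tool's x, y, z in m, a list of three; "yaw": the turn about the tool's z in degrees. A call has 1 to 10 rows; each row is the pose to reach, as a shift and turn from the pose commanded when the call began, along the tool's axes at that moment; what a row does not reach only later rows make up. A row lasts 1/12 s, in which the tool goes at most 41.7 mm and 7.16 degrees, less where a joint would pass 70% of its speed; a pose out of reach is approached as far as the arm can. A call with a gripper value outside its range is refused whole. The fingers move at their own pace and stop on an object; "squeeze" is the grip in N (left out, the last holds). Time passes only in rows, so rows that repeat a pose let the fingers close. It gives the time, the measured TCP pose, the force, the opening and the grip force at its end, in the units of the state.
- r.get_state(): the state, without advancing time (a new reading comes with each control period).
- r.camera(name): name is "side" or "top" or "wrist"; returns the picture (420x560x3 uint8, blue, green, red); there is no depth.
- r.camera_params(name): a dict with "fovy" (degrees; the focal length in pixels is half the picture's height over the tangent of half this angle, whatever the lens; pixels are square), "cx", "cy" (the principal point, pixels), "T" (4x4, takes a point from camera to world coordinates). Camera axes: x right, y up, looking along -z (the intrinsics and any distortion apply to the point x, -y, -z); pixel columns grow to the right and rows downward; lengths in mm; the calibration is good to about 2 mm. The wrist camera is an equidistant fisheye: a pixel r from the principal point sees the ray r / f radians off the axis. A picture is of the moment at which its call begins: read the wrist's pose just before it. camera_params takes no time and is no camera call; for the wrist camera it gives the pose at the moment of the call.
- r.hand_in(): hands the job in; it is judged then, once.
The state is a dict: "clock": time; "joint_positions": joint angles; "dq": joint speeds; "joint_torque": joint torques, N m; "tool_pos": TCP position; "tcp_rot": TCP orientation; "contact_force": force on the tool from outside, world axes, zero at the start; "torque": the same for the moment, N m; "finger_gap": finger opening in mm; "grip_force": force on a finger pad.
Only numpy, scipy, OpenCV 4.12 (cv2) and the standard library are available. Lean on these libraries where they do the work, as an engineer would, in place of code of your own. Each camera call takes 0.05 s, during which the arm holds its last target. There are 200 camera calls.

TASK

Lay the push wand in the tilting tool rest, foot end against the foot plate, and push the lever over to stand it up. Let go, take the standing wand again by the top of its handle so that it points down, and with its foot push the specimen carrier fully home along its lane under the microscope; touch the carrier with the wand only. Then stand the wand back in the raised rest and let go, leaving the bottle, jar, loupe and screwdriver where they are.

Things in the scene. Friction and masses are not known exactly. Their poses are not given: they have to be found in the camera images.
- wand: Push wand lying on the bench, 200 mm long, 150 g, 20 x 20 mm square: steel foot block 25 mm long, 12 mm square steel neck 55 mm long, white plastic handle 120 mm long. Origin: mid-length, on the face it starts lying on (the centre line is 10 mm along +z). +x runs from foot to handle. Centre of mass about 73 mm from the foot end. Any side may face up in the rest.
- wand_foot (a point): Centre of the wand's foot end face, on the wand's centre line; axes as the wand's.
- wand_end (a point): Centre of the handle's end face, on the wand's centre line, 200 mm from wand_foot; axes as the wand's.
- rest: Fixed tilting tool rest. Base plate 8 mm thick, x -55 to +125 mm, y -50 to +50. Origin on the bench below the hinge, z up; the hinge axis runs along y, 55 mm above the origin, between two cheeks (66 mm apart over all, 66 mm high). +x is the direction in which the level trough points away from the hinge.
- trough (a joint): Angle of the rest's aluminium trough about the hinge: 0 = level, pointing along the rest's +x; 1.4 = raised to its stop, the wand then standing with its top leaning 10 degrees towards the rest's +x and the trough open towards -x. The hinge is stiff (0.3 N m) and stays where it is left, also with the wand in it.
- trough_foot (a point): Where the centre of the wand's foot end face belongs: on the foot plate (22 mm high) that closes the trough's hinge end, 10 mm above the trough floor. Axes turn with the trough: +x along it, +z out of its open side. Level, its floor is 55 mm above the bench. Inside 110 mm long, 30 mm wide; side walls 15 mm high, 6 mm thick; far end open: the wand sticks out 90 mm.
- lever_tip (a point): Centre of the 18 mm knob of the lever that raises the trough: a 10 mm round steel bar fixed to the trough, 70 mm to the rest's +y side of the trough's middle, standing up 100 mm from the hinge axis while the trough is level. Pushing it over in an arc towards the rest's -x and down raises the trough; about 6 N.
- stage: Fixed microscope stage. Origin on the bench at the middle of the lane's open near end. The lane runs 270 mm along +x, 46 mm wide, between walls 12 mm thick and 55 mm high; floor 12 mm above the bench. Over x = 240 mm hang a lens tube (diameter 32 mm, lower end 110 mm above the bench) and a red camera 42 x 60 mm (212 to 258 mm high); post at x 240, y +100, 318 mm high.
- carrier (a joint): Travel of the specimen carrier along the lane's +x, in m: 0 = nearest the open end, 0.10 = fully home against the stop. About 1.5 N of friction; stays where it is left. A white tray 100 x 40 x 8 mm with a copper specimen plate, and an upright aluminium lug at its near edge.
- carrier_lug (a point): Middle of the near (-x) face of the carrier's lug (34 mm wide, 6 mm thick, 13 to 47 mm above the bench): 33 mm above the bench, at x = 50 mm + travel in the stage's frame. Push here along the stage's +x; the lane before it, towards the open end, is empty.
- bottle: White plastic bottle standing on the bench, diameter 48 mm, 120 mm high; origin at the centre of its underside. Leave alone.
- jar: Amber glass jar standing on the bench, diameter 54 mm, 65 mm high; origin at the centre of its underside. Leave alone.
- loupe: Dark steel inspection loupe standing on the bench, diameter 48 mm, 52 mm high; origin at the centre of its underside. Leave alone.
- screwdriver: Screwdriver with a grey handle lying flat on the bench, 190 mm long, about 30 mm thick at most; origin under its middle part, +x from handle to tip. Leave alone.
Mind the look-alikes: they are no part of the job. Leave any green look-alike of the wand alone. What is shaped like the rest but yellow is not meant.

How it is judged (in metres and radians):
On the way, in this order (a step that is already met when the one before it is completed fails the run):
1. the wand, let go, stands in the raised rest with its foot on the foot plate (value of joint trough above 1.25 rad and distance between wand_foot and trough_foot below 0.02 m and angle between the x axis of wand and the x axis of trough_foot, either way round below 0.15 rad and contact force between the fingers and wand below 0.1 N), for 0.2 s.
2. the carrier is pushed fully home with the foot of the wand, the wand pointing down (value of joint carrier above 0.096 m and distance between wand_foot and carrier_lug below 0.045 m and angle between wand's own x axis and vertical below 0.6 rad), for 0.1 s.
At the end, for the whole second after the job is handed in: The carrier is within 4 mm of its stop, the trough is still raised (over 1.25 rad), and the wand stands at rest in it, handle up, its foot within 20 mm of its place on the foot plate and lying along the trough within 0.15 rad (value of joint carrier above 0.096 m and value of joint trough above 1.25 rad and distance between wand_foot and trough_foot below 0.02 m and angle between the x axis of wand and the x axis of trough_foot, either way round below 0.15 rad and angle between wand's own x axis and vertical below 0.6 rad and linear speed of wand below 0.02 m/s); the robot touches nothing.
It fails at once if the gripper or arm touches the carrier (contact force between any of the fingers, the arm and carrier above 0.5 N).
It fails at once if the bottle, jar, loupe or screwdriver is shifted by more than 30 mm, or one of the standing ones tipped over (distance of any of bottle, jar, loupe, screwdriver from where it was at the start of the episode above 0.03 m or angle between any of bottle, jar, loupe's own z axis and vertical above 0.5 rad).
It also fails if it takes over 72 s, if anything falls off the work surface, if the arm or the gripper's body presses on something with over 40 N, if the wrist force passes 120 N, or if a joint passes its speed limit or range.

## Working session

There is one attempt and no reset: what is moved stays moved. The work goes in short steps, Python scripts to look and compute and a tool call to move; the robot and the scene stay as the last step left them, time stands still between calls to the robot, and variables do not carry over. Pictures are saved under pics/ and viewed, at most 10 in all, crops included, and the job is handed in when it is done.

Besides the shell and the picture viewer there is one more tool, called after "Call:" as name([rows], argument=value, ...), one row to a line, values as JSON. play_rows: Moves the arm, as the interface text tells. Its arguments: {"type":"object","properties":{"fingers":{"type":"array"},"linear":{"type":"array"},"yaw":{"type":"array"},"squeeze":{"type":"number"}},"required":["fingers","linear","yaw"]}

```bash
mkdir -p pics; cat > h.py <<'E'
import numpy as np, cv2
from plant import r
def save(n,img): cv2.imwrite('pics/'+n+'.png',img)
def ray(n,u,v,P=None):
    P=P or r.camera_params(n); T=np.array(P['T']); f=210/np.tan(np.radians(P['fovy']/2))
    x=(u-P['cx'])/f; y=(v-P['cy'])/f
    if n=='wrist':
        t=np.hypot(x,y); s=np.sin(t)/t if t>1e-9 else 1; d=np.array([x*s,-y*s,-np.cos(t)])
    else: d=np.array([x,-y,-1.])
    d=T[:3,:3]@d; return T[:3,3],d/np.linalg.norm(d)
def onz(n,u,v,z,P=None):
    o,d=ray(n,u,v,P); return o+d*(z-o[2])/d[2]
def proj(n,p,P=None):
    P=P or r.camera_params(n); T=np.array(P['T']); f=210/np.tan(np.radians(P['fovy']/2))
    c=T[:3,:3].T@(np.array(p,float)-T[:3,3]); c=np.array([c[0],-c[1],-c[2]])
    if n=='wrist':
        q=np.hypot(c[0],c[1]); t=np.arctan2(q,c[2]); return np.array([P['cx'],P['cy']])+f*t*c[:2]/q
    return np.array([P['cx'],P['cy']])+f*c[:2]/c[2]
E
python3 - <<'E'
from h import *
a=r.camera('top');b=r.camera('side')
save('top',a);save('side',b)
for n in('top','side','wrist'):
    p=r.camera_params(n);print(n,{k:np.round(v,3).tolist() for k,v in p.items()})
s=r.get_state();print(s, r.tips_ahead)
E
```

```text
top {'fovy': 55.973, 'cx': 275.422, 'cy': 204.326, 'T': [[0.018, 0.981, -0.191, 268.62], [-1.0, 0.017, -0.008, -8.298], [-0.004, 0.191, 0.982, 1360.134], [0.0, 0.0, 0.0, 1.0]]}
side {'fovy': 52.08, 'cx': 273.107, 'cy': 214.579, 'T': [[0.894, 0.316, -0.318, 117.039], [-0.448, 0.624, -0.64, -750.156], [-0.004, 0.714, 0.7, 912.293], [0.0, 0.0, 0.0, 1.0]]}
wrist {'fovy': 65.706, 'cx': 283.514, 'cy': 205.466, 'T': [[-0.437, 0.852, 0.288, 313.304], [-0.899, -0.415, -0.138, 459.052], [0.002, -0.319, 0.948, 373.469], [0.0, 0.0, 0.0, 1.0]]}
{'clock': 0.1, 'joint_positions': array([ 1.40358610e+00,  2.55683989e-01,  1.07156063e-01, -4.19914077e-04,
       -1.42387900e+00, -2.84589376e-01]), 'dq': array([-0.00050214, -0.00151697,  0.00366429,  0.00180855,  0.00013582,
        0.00068075]), 'joint_torque': array([-2.42501665e-03, -3.87605882e+01,  2.38477367e+01,  5.37799314e+00,
       -3.74868701e-03,  1.02898400e-05]), 'tool_pos': array([239.90330541, 494.48766647, 252.49731511]), 'tcp_rot': array([ 3.13993023e+00, -5.36140691e-05, -4.51861367e-01]), 'contact_force': array([-0.34267088,  0.52370749, -0.62004646]), 'torque': array([ 0.00191369,  0.01112163, -0.02066292]), 'grip_force': 0.0, 'finger_gap': 85.37387638363319} 22.0
```

View pics/top.png

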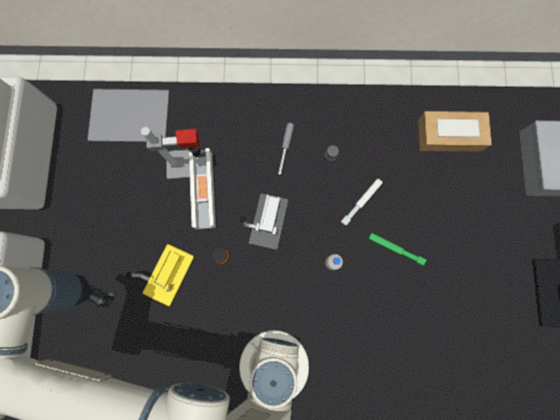

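View pics/side.png

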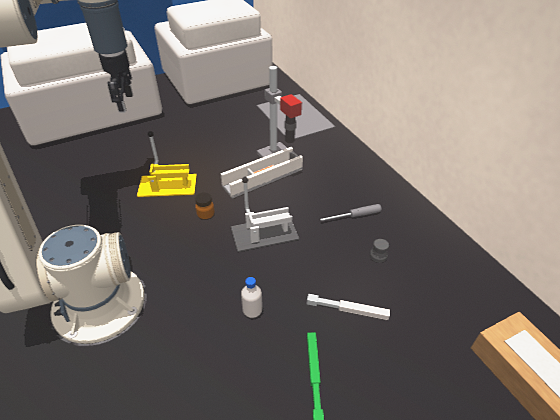

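The top view shows the wand (foot ~(345,221), handle end ~(381,182)), the rest ~(268,220), the stage lane from ~(203,228) to ~(202,150), and the jar at (221,256). The side view shows the same objects, with the lever knob at (246,179).

```bash
python3 - <<'E'
from h import *
a=cv2.imread('pics/top.png');b=cv2.imread('pics/side.png')
A=cv2.resize(a[130:280,130:400],None,fx=2.9,fy=2.9,interpolation=cv2.INTER_CUBIC)[:, :780]
B=cv2.resize(b[140:340,210:410],None,fx=3,fy=3,interpolation=cv2.INTER_CUBIC)
save('topc',A);save('sidec',B)
g=cv2.cvtColor(a,cv2.COLOR_BGR2HSV)
m=((g[...,2]>110)&(g[...,1]<60)).astype(np.uint8)
n,l,s,c=cv2.connectedComponentsWithStats(m)
for i in range(1,n):
    x,y,w,h,A_=s[i]
    if A_>20 and 140<x<400 and 100<y<280:
        pts=np.argwhere(l==i)[:,::-1].astype(np.float32);print(s[i],cv2.minAreaRect(pts))
E
```

```text
[278 123  15  52 237] ((284.1764831542969, 148.29412841796875), (6.305926322937012, 52.3876953125), 14.03624439239502)
[328 146  10  10  72] ((332.5, 150.50001525878906), (8.485280990600586, 8.485280990600586), 45.0)
[ 160  148   55   81 2036] ((187.41436767578125, 188.87294006347656), (79.99454498291016, 50.876953125), 86.98721313476562)
[341 178  42  47 393] ((361.6437072753906, 201.27212524414062), (7.4289069175720215, 57.48831558227539), 40.36453628540039)
[ 245  194   42   55 1349] ((264.3546447753906, 219.73968505859375), (36.30153274536133, 51.371768951416016), 12.804265975952148)
[326 254  17  16 167] ((334.0, 261.5), (15.0, 16.0), 90.0)
```

View pics/topc.png

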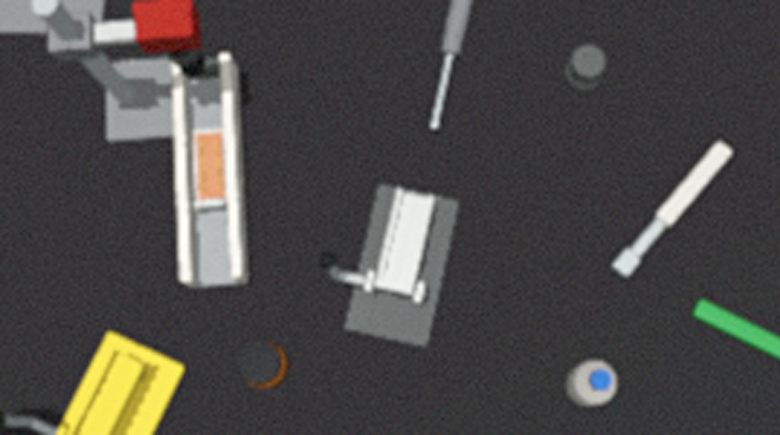

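View pics/sidec.png

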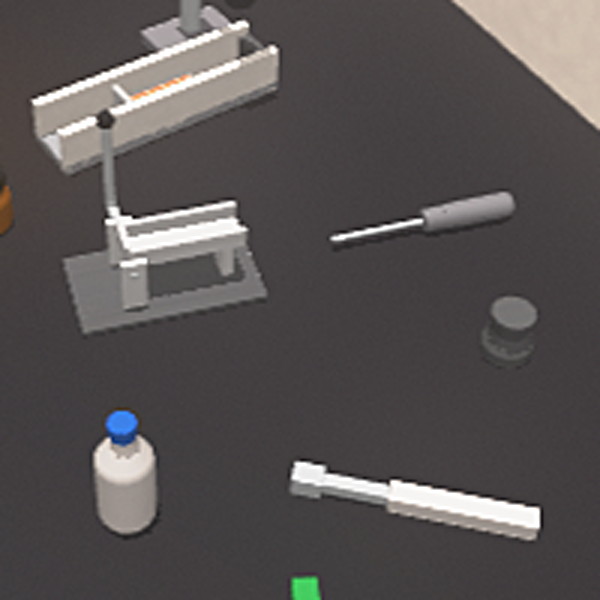

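The crops give these corners. Rest base: (380,185), (458,203), (428,345), (346,328). Wand: foot ~(625,263), end ~(724,149). Lane near end: (184,283) and (240,281). Knob: (328,259) in the top crop and (105,119) in the side crop.

```bash
cat >> h.py <<'E'
def tri(u1,u2):
    o1,d1=ray('top',*u1);o2,d2=ray('side',*u2)
    t=np.linalg.lstsq(np.c_[d1,-d2],o2-o1,rcond=None)[0]
    p,q=o1+t[0]*d1,o2+t[1]*d2;return (p+q)/2,np.linalg.norm(p-q)
def togo(p,yaw):
    "mm shift in tool axes and yaw degrees (half turn free) to bring TCP to p with tool x at world angle yaw"
    s=r.get_state();y=s['tcp_rot'][2];d=np.array(p,float)-s['tool_pos']
    w=np.degrees(yaw-y);w=(w+90)%180-90
    return np.round([np.cos(y)*d[0]+np.sin(y)*d[1],np.sin(y)*d[0]-np.cos(y)*d[1],-d[2]],1),round(-w,1)
E
python3 - <<'E'
from h import *
np.set_printoptions(precision=1,suppress=True)
t=lambda u,v:(u/2.9+130,v/2.9+130)
s=lambda u,v:(u/3+210,v/3+140)
T=lambda u,v,z:onz('top',*t(u,v),z)
S=lambda u,v,z:onz('side',*s(u,v),z)
print('rest top',[T(*p,8)[:2] for p in((380,185),(458,203),(428,345),(346,328))])
print('rest side',[S(*p,8)[:2] for p in((200,240),(267,293),(85,330),(65,258))])
print('wand top',[T(*p,20)[:2] for p in((625,263),(724,149))])
print('wand side',[S(*p,z)[:2] for p,z in(((309,470),20),((540,522),10))])
print('knob',tri(t(328,259),s(105,119)))
print('stage top near',T(184,283,55)[:2],T(240,281,55)[:2],'far',T(176,68,55)[:2],T(226,58,55)[:2])
print('stage side near walltops',S(37,102,55)[:2],S(63,132,55)[:2],'far',S(245,25,55)[:2],S(277,50,55)[:2])
for nm,u,v,z in(('jar',263,365,65),('bottle',600,380,120),('loupe',588,60,52),('sd',435,127,10)):print(nm,T(u,v,z)[:2])
E
```

```text
rest top [array([568.6,  53.3]), array([548. , -41.2]), array([376.9,  -7.9]), array([395.2,  89.2])]
rest side [array([526.5,  51.2]), array([551.1, -40.8]), array([378.4,  -5.4]), array([397.8,  88.7])]
wand top [array([ 476.6, -238.9]), array([ 617.3, -360.2])]
wand side [array([ 479.8, -239.4]), array([ 624.9, -361.1])]
knob (array([454.1, 100.1, 154.4]), np.float64(1.0102476099282611))
stage top near [439.2 273.4] [442.6 209.1] far [696.8 297.8] [710.2 238.8]
stage side near walltops [445.2 269.6] [450.8 212.2] far [705.5 291.3] [714.7 234.2]
jar [346.7 177. ]
bottle [ 333.8 -192.9]
loupe [ 715.8 -193.2]
sd [641.7 -12. ]
```

```bash
python3 - <<'E'
from h import *
print(togo((570,-318,200),np.radians(-40.7)), r.get_state()['tool_pos'])
E
```

```text
(array([651.7, 586.8,  52.5]), np.float64(14.8)) [239.90330541 494.48766647 252.49731511]
```

Call:
play_rows([
  [0.03, 0.027, 0],
  [0.06, 0.054, 0],
  [0.09, 0.081, 0],
  [0.12, 0.108, 0],
  [0.15, 0.135, 0],
  [0.18, 0.162, 0],
  [0.21, 0.189, 0],
  [0.24, 0.216, 0],
  [0.27, 0.243, 0],
  [0.3, 0.27, 0],
], fingers=[0.06, 0.06, 0.06, 0.06, 0.06, 0.06, 0.06, 0.06, 0.06, 0.06], yaw=[0, 0, 0, 0, 0, 0, 0, 0, 0, 0], squeeze=100)

```text
clock: 0.93
tool_pos: [392.0, 119.0, 253.2]
tcp_rot: [-3.141, 0.0, -0.451]
contact_force: [1.5, -0.1, -0.1]
finger_gap: 60.2
grip_force: 0.0
```

Call:
play_rows([
  [0.03, 0.027, 0],
  [0.06, 0.054, 0],
  [0.09, 0.081, 0],
  [0.12, 0.108, 0],
  [0.15, 0.135, 0],
  [0.18, 0.162, 0],
  [0.21, 0.189, 0],
  [0.24, 0.216, 0],
  [0.27, 0.243, 0],
  [0.3, 0.27, 0],
], fingers=[0.06, 0.06, 0.06, 0.06, 0.06, 0.06, 0.06, 0.06, 0.06, 0.06], yaw=[5, 10, 14.8, 14.8, 14.8, 14.8, 14.8, 14.8, 14.8, 14.8])

```text
clock: 1.77
tool_pos: [544.3, -255.0, 252.7]
tcp_rot: [3.141, 0.001, -0.71]
contact_force: [1.5, 1.3, 0.2]
finger_gap: 59.9
grip_force: 0.0
```

```bash
python3 - <<'E'
from h import *
s=r.get_state();print(s['clock'],s['tool_pos'],s['tcp_rot'],s['joint_positions'])
print(togo((570,-318,200),np.radians(-40.7)))
E
```

```text
1.7667 [ 544.26891739 -254.97706945  252.70277688] [ 3.14138038e+00  9.22093510e-04 -7.10337078e-01] [-1.78475362e-01  3.58521468e-01  2.51165733e-01 -2.86298541e-04
 -1.46434297e+00  1.03896526e+00]
(array([60.6, 31. , 52.7]), np.float64(0.0))
```

Call:
play_rows([
  [0.03, 0.015, 0.025],
  [0.06, 0.031, 0.05],
  [0.06, 0.031, 0.05],
  [0.06, 0.031, 0.05],
], fingers=[0.06, 0.06, 0.06, 0.06], yaw=[0, 0, 0, 0])

```text
clock: 2.1
tool_pos: [568.3, -316.7, 199.2]
tcp_rot: [3.139, 0.007, -0.713]
contact_force: [-0.5, 0.8, 0.5]
finger_gap: 60.2
grip_force: 0.0
```

```bash
python3 - <<'E'
from h import *
P=r.camera_params('wrist');s=r.get_state();a=r.camera('wrist');save('w1',a)
print(s['tool_pos'],s['tcp_rot'])
g=cv2.cvtColor(a,cv2.COLOR_BGR2HSV)
m=((g[...,2]>110)&(g[...,1]<60)).astype(np.uint8)
n,l,st,c=cv2.connectedComponentsWithStats(m)
for i in range(1,n):
    if st[i][4]>200:
        pts=np.argwhere(l==i)[:,::-1].astype(np.float32);rc=cv2.minAreaRect(pts);b=cv2.boxPoints(rc)
        print(st[i],rc,[np.round(onz('wrist',*q,20,P)[:2],1) for q in b])
for f in(-100,100):
    p=np.array([548,-300,20])+f*np.array([.758,-.652,0]);print(proj('wrist',p,P))
E
```

```text
[ 568.28795122 -316.65301921  199.21484843] [ 3.13915561  0.00657139 -0.71280846]
[     0      0    560    420 160130] ((279.5, 209.5), (419.0, 559.0), 90.0) [array([ 978.6, -215.8]), array([ 532.8, -724.3]), array([-409.6, -469.1]), array([594.5, 721.2])]
[187 257  30  52 687] ((200.91685485839844, 281.0634765625), (18.11652183532715, 53.97300720214844), 15.780752182006836) [array([ 535.1, -136.4]), array([ 570.5, -202. ]), array([ 554.2, -212.5]), array([ 517.2, -148.1])]
[213 334  21  33 292] ((222.70001220703125, 349.4000244140625), (35.329872131347656, 11.62755298614502), 63.43495178222656) [array([ 483. , -123.2]), array([ 481. , -140.3]), array([ 429.2, -115. ]), array([430.3, -96. ])]
[  83  356  103   64 3030] ((132.919189453125, 396.3310852050781), (51.21812438964844, 107.80589294433594), 66.41297149658203) [array([527.8, 222.3]), array([494.6, -59.3]), array([410.3,  -0.5]), array([411.3, 367.4])]
[ 384  357  101   63 2831] ((434.4970397949219, 396.2071228027344), (107.07691955566406, 49.38461685180664), 22.61986541748047) [array([ 228.9, -207.3]), array([ 299. , -279.7]), array([  26.4, -355. ]), array([-131.6, -264.8])]
[283.7869235 295.4953406]
[283.21868628 107.06737756]
```

View pics/w1.png

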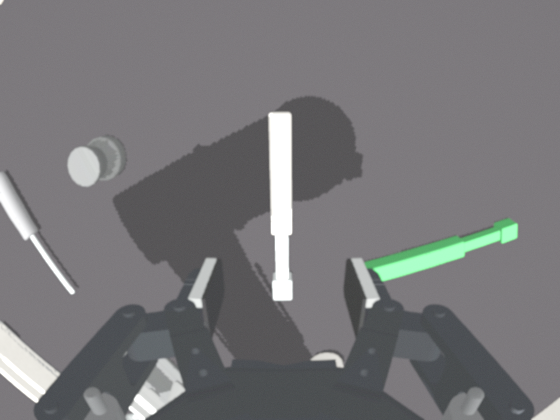

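The wrist view shows the wand with its handle end at (281,114), foot end at (283,299) and handle/neck boundary at row ~234. The fingers straddle its axis.

```bash
python3 - <<'E'
from h import *
P=r.camera_params('wrist')
e=onz('wrist',281,114,20,P);f=onz('wrist',282.5,299,20,P);d=e-f;print(e,f,np.linalg.norm(d),np.degrees(np.arctan2(d[1],d[0])))
u=d/np.linalg.norm(d);g=(e+f)/2+u*35;y=np.arctan2(d[1],d[0])
print(g,togo((g[0],g[1],26),y))
E
```

```text
[ 621.65017479 -358.94520525   20.        ] [ 469.61735818 -229.36915605   20.        ] 199.7596802536047 -40.44062314968094
[ 572.27151728 -316.86026926   20.        ] (array([  3.1,  -1.5, 175.9]), np.float64(-0.3))
```

Call:
play_rows([
  [0.003, -0.0015, 0.03],
  [0.003, -0.0015, 0.06],
  [0.003, -0.0015, 0.09],
  [0.003, -0.0015, 0.12],
  [0.003, -0.0015, 0.145],
  [0.003, -0.0015, 0.16],
  [0.003, -0.0015, 0.17],
  [0.003, -0.0015, 0.173],
], fingers=[0.06, 0.06, 0.06, 0.06, 0.06, 0.06, 0.06, 0.06], yaw=[0, 0, 0, 0, 0, 0, 0, 0])

```text
clock: 2.82
tool_pos: [572.7, -315.3, 30.2]
tcp_rot: [3.142, 0.0, -0.709]
contact_force: [-0.2, 0.2, -0.4]
finger_gap: 60.1
grip_force: 0.0
```

Call:
play_rows([
  [0, 0, 0],
  [0, 0, 0],
  [0, 0, 0],
  [0, 0, 0],
  [0, 0, 0],
  [0, 0, 0],
  [0, 0, 0],
], fingers=[0, 0, 0, 0, 0, 0, 0], yaw=[0, 0, 0, 0, 0, 0, 0], squeeze=100)

```text
clock: 3.4
tool_pos: [573.9, -316.9, 32.6]
tcp_rot: [-3.141, -0.004, -0.71]
contact_force: [-1.1, 1.0, 6.5]
finger_gap: 16.8
grip_force: 98.8
```

Call:
play_rows([
  [0, 0, -0.015],
  [0, 0, -0.035],
  [0, 0, -0.065],
  [0, 0, -0.09],
  [0, 0, -0.1],
  [0, 0, -0.1],
], fingers=[0, 0, 0, 0, 0, 0], yaw=[0, 0, 0, 0, 0, 0])

```text
clock: 3.9
tool_pos: [574.3, -317.1, 134.0]
tcp_rot: [-3.139, -0.006, -0.71]
contact_force: [1.3, -0.7, -1.4]
finger_gap: 16.9
grip_force: 98.1
```

```bash
python3 - <<'E'
from h import *
s=r.get_state();print(s)
a=r.camera('wrist');b=r.camera('side')
B=cv2.resize(b[220:400,250:480],None,fx=1.5,fy=1.5)
A=a.copy();A=cv2.resize(A[60:420,100:460],None,fx=1.2,fy=1.2)
save('g1',np.hstack([A,np.vstack([B,np.zeros((432-B.shape[0],B.shape[1],3),np.uint8)])]))
E
```

```text
{'clock': 3.9, 'joint_positions': array([-2.66617108e-01,  5.12641192e-01,  1.87696991e-01,  6.92904779e-04,
       -1.23902544e+00,  1.12717835e+00]), 'dq': array([ 3.73938035e-04,  4.12747684e-02, -7.15238267e-02, -2.67629663e-02,
        4.29957598e-02, -7.86845357e-05]), 'joint_torque': array([ 3.13895394e-02, -5.16016209e+01,  2.29401845e+01,  5.17939970e+00,
       -5.27678970e-01,  1.79364229e-04]), 'tool_pos': array([ 574.30935645, -317.14114046,  134.01672232]), 'tcp_rot': array([-3.13925566, -0.00644766, -0.71001916]), 'contact_force': array([ 1.25331969, -0.70720777, -1.35396429]), 'torque': array([-0.07330551, -0.08948856,  0.00557617]), 'grip_force': 98.08497548103333, 'finger_gap': 16.916847775264454}
```

View pics/g1.png

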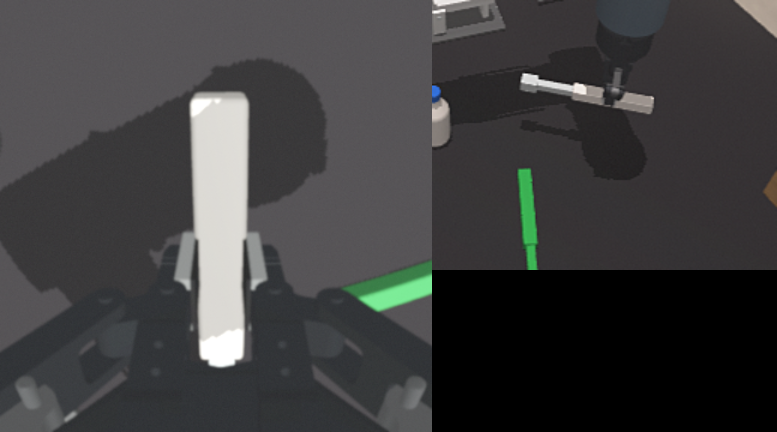

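The wand is held, about level. In the side view its foot is at ~(315,273) and its end at ~(397,289). I'll check the droop.

```bash
python3 - <<'E'
from h import *
s=r.get_state();y=s['tcp_rot'][2];u=np.array([np.cos(y),np.sin(y),0]);c=s['tool_pos']-[0,0,21]
for k in(65,-135):
  for dz in(-20,0,10,20):print(k,dz,np.round(proj('side',c+k*u+[0,0,dz]),1))
print(s['tool_pos'])
# target: rest origin, grip at 135+12 clearance
o=np.array([439,30.8]);a=np.radians(-11.4);v=np.array([np.cos(a),np.sin(a)])
print(togo((*(o+v*150),135),a))
b=cv2.imread('pics/top.png')
E
```

```text
65 -20 [394.5 294.8]
65 0 [396.2 289.6]
65 10 [397.1 287. ]
65 20 [397.9 284.3]
-135 -20 [308.8 277.9]
-135 0 [309.2 272.7]
-135 10 [309.5 270.1]
-135 20 [309.7 267.4]
[ 572.34813271 -316.0104494   129.4749146 ]
(array([-196.5, -249.3,   -5.5]), np.float64(-29.3))
```

Call:
play_rows([
  [-0.01, -0.015, -0.005],
  [-0.03, -0.04, -0.01],
  [-0.05, -0.065, -0.01],
  [-0.075, -0.095, -0.01],
  [-0.1, -0.125, -0.01],
  [-0.125, -0.155, -0.01],
  [-0.15, -0.19, -0.01],
  [-0.175, -0.22, -0.01],
  [-0.19, -0.24, -0.01],
  [-0.196, -0.249, -0.01],
], fingers=[0, 0, 0, 0, 0, 0, 0, 0, 0, 0], yaw=[0, -2, -5, -9, -13, -17, -21, -25, -28, -29.3])

```text
clock: 4.83
tool_pos: [585.2, 3.6, 138.0]
tcp_rot: [3.141, 0.004, -0.193]
contact_force: [0.3, -0.2, -0.6]
finger_gap: 17.0
grip_force: 98.1
```

Call:
play_rows([
  [0, 0, 0],
  [0, 0, 0],
  [0, 0, 0],
], fingers=[0, 0, 0], yaw=[0, 0, 0])

```text
clock: 5.08
tool_pos: [585.8, -0.8, 139.2]
tcp_rot: [3.141, 0.002, -0.2]
contact_force: [-0.1, -0.9, -1.5]
finger_gap: 16.5
grip_force: 98.1
```

```bash
python3 - <<'E'
from h import *
s=r.get_state();print(s['tool_pos'],s['tcp_rot'],s['finger_gap'])
y=s['tcp_rot'][2];u=np.array([np.cos(y),np.sin(y),0]);c=s['tool_pos']-[0,0,21]
print(proj('top',c+65*u+[0,0,10]),proj('top',c-135*u+[0,0,3]),proj('side',c+65*u),proj('side',c-135*u))
a=r.camera('top');b=r.camera('side');w=r.camera('wrist')
A=cv2.resize(a[170:265,225:305],None,fx=5,fy=5);B=cv2.resize(b[160:255,220:320],None,fx=4,fy=4)
A=cv2.resize(A,(360,428));B=cv2.resize(B,(440,418))
o=np.zeros((430,800,3),np.uint8);o[:428,:360]=A;o[:418,360:]=B;save('r1',o)
E
```

```text
[585.82977865  -0.83843628 139.19978587] [ 3.14068663e+00  1.87184534e-03 -2.00412547e-01] 16.533968095416725
[280.84941547 161.73306166] [267.31413113 221.64416031] [326.71091913 192.66546633] [256.83618131 205.74898264]
```

View pics/r1.png

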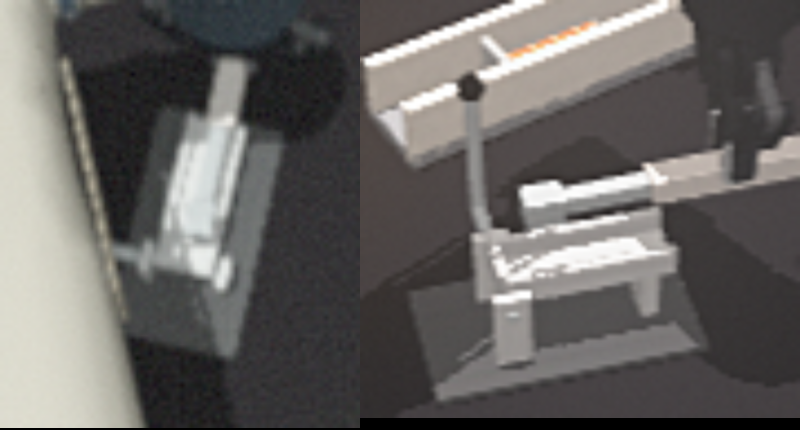

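The wand is above and roughly aligned with the trough. Its foot face is at (257,206) in the side view. I'll check the lateral alignment against the trough walls from the first top crop: far end (396,190)/(434,195), near end (377,288)/(413,296).

```bash
python3 - <<'E'
from h import *
np.set_printoptions(precision=1,suppress=True)
t=lambda u,v:(u/2.9+130,v/2.9+130)
q=[onz('top',*t(*p),70)[:2] for p in((396,190),(434,195),(377,288),(413,296))];print(q)
o=np.array([439,30.8]);a=np.radians(-11.4);v=np.array([np.cos(a),np.sin(a)]);n=np.array([-v[1],v[0]])
for p in q: print((p-o)@v,(p-o)@n)
for x in(-10,0,10): print(x,proj('side',[*(o+v*x),70]),proj('side',[*(o+v*(x)-n*21),70]))
s=r.get_state();p=s['tool_pos'][:2];print('tcp in rest',(p-o)@v,(p-o)@n)
print('far end side', [proj('side',[*(o+v*x-n*21),70]) for x in(100,110,120)])
E
```

```text
[array([549.3,  31.9]), array([544.1, -11.9]), array([435.3,  50.9]), array([426.9,  10. ])]
107.88778489376635 22.903842004697314
111.5143833376421 -21.11115664478375
-7.591630171687477 19.008946977935306
-7.7292931098798325 -22.80953804863855
-10 [248.4 219.7] [250.1 224.9]
0 [251.9 219. ] [253.6 224.2]
10 [255.4 218.3] [257.2 223.5]
tcp in rest 150.56503817863214 -2.144561635124573
far end side [array([288.6, 217.4]), array([292.1, 216.7]), array([295.5, 216. ])]
```

Call:
play_rows([
  [0, -0.002, 0.008],
  [0, -0.002, 0.018],
  [0, -0.002, 0.028],
  [0, -0.002, 0.036],
  [0, -0.002, 0.042],
  [0, -0.002, 0.044],
], fingers=[0, 0, 0, 0, 0, 0], yaw=[0, 0, 0, 0, 0, 0])

```text
clock: 5.73
tool_pos: [585.9, 2.0, 94.4]
tcp_rot: [3.141, 0.003, -0.199]
contact_force: [-0.5, -0.5, -1.5]
finger_gap: 16.6
grip_force: 98.1
```

Call:
play_rows([
  [0, 0, 0.002],
  [0, 0, 0.004],
  [0, 0, 0.005],
  [0, 0, 0.005],
], fingers=[0, 0, 0, 0], yaw=[0, 0, 0, 0])

```text
clock: 6.07
tool_pos: [586.9, 2.2, 91.4]
tcp_rot: [-3.141, -0.0, -0.199]
contact_force: [-0.7, 0.2, -1.0]
finger_gap: 16.8
grip_force: 98.1
```

Call:
play_rows([
  [-0.003, 0, 0],
  [-0.006, 0, 0],
  [-0.009, 0, 0],
  [-0.012, 0, 0],
  [-0.014, 0, 0],
  [-0.014, 0, 0],
], fingers=[0, 0, 0, 0, 0, 0], yaw=[0, 0, 0, 0, 0, 0])

```text
clock: 6.57
tool_pos: [572.8, 5.0, 91.6]
tcp_rot: [-3.141, -0.0, -0.199]
contact_force: [-0.5, 0.6, -0.9]
finger_gap: 16.8
grip_force: 98.1
```

Call:
play_rows([
  [-0.002, 0, 0.001],
  [-0.004, 0, 0.002],
  [-0.004, 0, 0.003],
  [-0.004, 0, 0.003],
], fingers=[0, 0, 0, 0], yaw=[0, 0, 0, 0])

```text
clock: 6.9
tool_pos: [572.4, 5.5, 90.1]
tcp_rot: [-3.141, -0.007, -0.198]
contact_force: [6.2, -2.4, 0.9]
finger_gap: 16.8
grip_force: 98.4
```

```bash
python3 - <<'E'
from h import *
s=r.get_state();print(s['tool_pos'],s['contact_force'])
b=r.camera('side');w=r.camera('wrist')
B=cv2.resize(b[160:255,220:320],None,fx=4.4,fy=4.4)
o=np.zeros((430,800,3),np.uint8);o[:418,:440]=B;o[:270,440:]=cv2.resize(w[0:420],(360,270));save('r2',o)
E
```

```text
[572.39597422   5.53206247  90.068986  ] [ 6.17281346 -2.42275983  0.89678707]
```

View pics/r2.png

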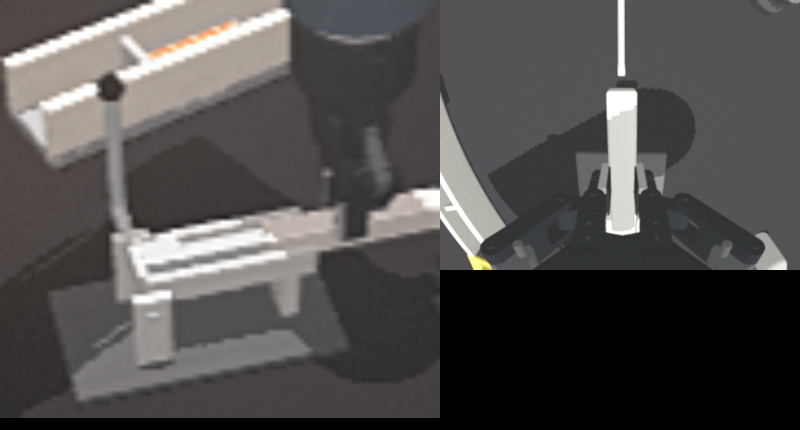

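The wand lies in the trough and its foot is in contact with the foot plate (6 N). I'll lower it the last few mm and release.

Call:
play_rows([
  [0.002, 0, 0.002],
  [0.002, 0, 0.0035],
  [0.002, 0, 0.0035],
  [0.002, 0, 0.0035],
  [0.002, 0, 0.0035],
  [0.002, 0, 0.0035],
], fingers=[0, 0, 0.045, 0.045, 0.045, 0.045], yaw=[0, 0, 0, 0, 0, 0])

```text
clock: 7.5
tool_pos: [570.5, 5.3, 84.2]
tcp_rot: [3.141, 0.001, -0.199]
contact_force: [1.0, 0.7, -0.0]
finger_gap: 44.9
grip_force: 0.0
```

Call:
play_rows([
  [0, 0, -0.02],
  [0, 0, -0.05],
  [0, 0, -0.09],
  [0, 0, -0.12],
  [0, 0, -0.13],
  [0, 0, -0.13],
], fingers=[0.045, 0.045, 0.045, 0.045, 0.045, 0.045], yaw=[0, 0, 0, 0, 0, 0])

```text
clock: 8.0
tool_pos: [572.5, 5.5, 218.2]
tcp_rot: [-3.139, -0.006, -0.199]
contact_force: [-0.3, 0.2, -0.2]
finger_gap: 45.2
grip_force: 0.0
```

```bash
python3 - <<'E'
from h import *
s=r.get_state();print(s['clock'],s['tool_pos'],s['tcp_rot'])
o=np.array([439,30.8]);a=np.radians(-11.4);v=np.array([np.cos(a),np.sin(a)]);n=np.array([-v[1],v[0]])
y=s['tcp_rot'][2];t=s['tool_pos']
for k in range(0,81,10):
    f=np.radians(k);L=80
    C=np.array([-L*np.sin(f)+5*np.cos(f),L*np.cos(f)+5*np.sin(f)+55])
    p=np.array([*(o+v*(C[0]+13)+n*72),C[1]+22])
    print(k,np.round(p,1),togo(p,a))
E
```

```text
8.0 [572.51244056   5.48520728 218.19790111] [-3.13934873 -0.00588569 -0.19857139]
0 [470.9  97.8 157. ] (array([-117.9,  -70.5,   61.2]), np.float64(0.0))
10 [457.2 100.6 156.7] (array([-131.8,  -70.5,   61.5]), np.float64(0.0))
20 [443.8 103.3 153.9] (array([-145.5,  -70.5,   64.3]), np.float64(0.0))
30 [431.  105.9 148.8] (array([-158.5,  -70.5,   69.4]), np.float64(0.0))
40 [419.3 108.2 141.5] (array([-170.4,  -70.5,   76.7]), np.float64(0.0))
50 [409.1 110.3 132.3] (array([-180.9,  -70.5,   85.9]), np.float64(0.0))
60 [400.5 112.  121.3] (array([-189.6,  -70.5,   96.9]), np.float64(0.0))
70 [394.  113.3 109.1] (array([-196.3,  -70.5,  109.1]), np.float64(0.0))
80 [389.6 114.2  95.8] (array([-200.8,  -70.5,  122.4]), np.float64(0.0))
```

Call:
play_rows([
  [-0.025, -0.018, 0],
  [-0.055, -0.038, 0],
  [-0.085, -0.058, 0],
  [-0.102, -0.0705, 0.015],
  [-0.102, -0.0705, 0.04],
  [-0.102, -0.0705, 0.056],
  [-0.102, -0.0705, 0.056],
], fingers=[0, 0, 0, 0, 0, 0, 0], yaw=[0, 0, 0, 0, 0, 0, 0])

```text
clock: 8.58
tool_pos: [481.6, 94.0, 154.1]
tcp_rot: [3.137, 0.008, -0.199]
contact_force: [-0.0, 0.1, -0.8]
finger_gap: 0.1
grip_force: 0.0
```

Call:
play_rows([
  [-0.01, 0, 0],
  [-0.016, 0, 0],
  [-0.022, 0, 0],
  [-0.03, 0, 0.0005],
  [-0.03, 0, 0.0005],
], fingers=[0, 0, 0, 0, 0], yaw=[0, 0, 0, 0, 0])

```text
clock: 9.0
tool_pos: [455.1, 100.6, 159.2]
tcp_rot: [-3.14, -0.002, -0.199]
contact_force: [0.5, -0.8, -0.4]
finger_gap: -0.4
grip_force: 0.4
```

Call:
play_rows([
  [-0.007, 0, 0.001],
  [-0.0137, 0, 0.0028],
  [-0.02, 0, 0.005],
  [-0.0267, 0, 0.0079],
  [-0.033, 0, 0.0115],
  [-0.0386, 0, 0.0152],
], fingers=[0, 0, 0, 0, 0, 0], yaw=[0, 0, 0, 0, 0, 0])

```text
clock: 9.5
tool_pos: [417.8, 108.8, 143.8]
tcp_rot: [-3.14, -0.002, -0.198]
contact_force: [3.1, 0.3, 4.4]
finger_gap: -0.3
grip_force: 2.6
```

```bash
python3 - <<'E'
from h import *
s=r.get_state();print(s['clock'],s['tool_pos'],s['contact_force'])
b=r.camera('side')
save('l1',cv2.resize(b[120:255,190:330],None,fx=4,fy=4))
E
```

```text
9.5 [417.80636317 108.79870803 143.76165907] [3.13829944 0.27780617 4.43172587]
```

View pics/l1.png

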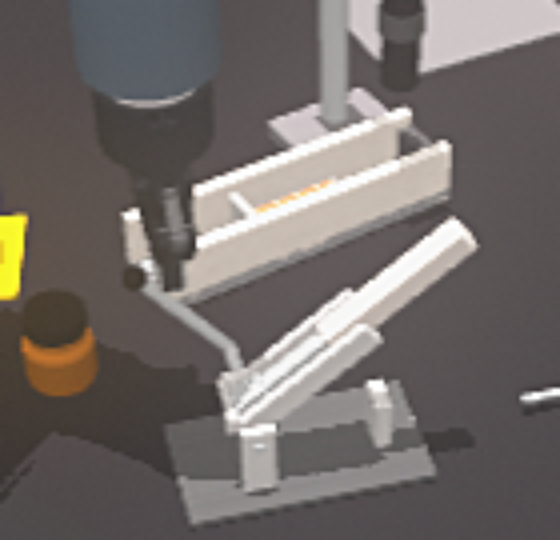

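The lever works: the knob is at (133,277), the trough is tilted about 45° and the wand is seated. I'll keep pushing.

Call:
play_rows([
  [-0.0055, 0, 0.0045],
  [-0.0105, 0, 0.0092],
  [-0.015, 0, 0.0147],
  [-0.0192, 0, 0.0202],
  [-0.0228, 0, 0.0262],
  [-0.0259, 0, 0.0324],
  [-0.0283, 0, 0.039],
  [-0.03, 0, 0.0435],
], fingers=[0, 0, 0, 0, 0, 0, 0, 0], yaw=[0, 0, 0, 0, 0, 0, 0, 0])

```text
clock: 10.22
tool_pos: [387.5, 114.6, 99.1]
tcp_rot: [-3.141, 0.001, -0.199]
contact_force: [0.5, 2.5, 5.0]
finger_gap: -0.2
grip_force: 2.1
```

Call:
play_rows([
  [0, 0, 0.003],
  [0, 0, 0.006],
  [0, 0, 0.006],
], fingers=[0, 0, 0], yaw=[0, 0, 0])

```text
clock: 10.47
tool_pos: [387.9, 114.2, 94.0]
tcp_rot: [3.141, 0.001, -0.199]
contact_force: [-5.4, 1.9, 12.7]
finger_gap: -0.2
grip_force: 5.7
```

Call:
play_rows([
  [0, 0, 0.002],
  [0, 0, 0.003],
  [0, 0, 0.003],
], fingers=[0, 0, 0], yaw=[0, 0, 0])

```text
clock: 10.72
tool_pos: [388.1, 114.4, 93.2]
tcp_rot: [-3.141, -0.0, -0.198]
contact_force: [-14.3, 1.7, 34.2]
finger_gap: -0.1
grip_force: 15.6
```

Call:
play_rows([
  [0, 0, -0.02],
  [0, 0, -0.05],
  [0, 0, -0.09],
  [0, 0, -0.13],
  [0, 0, -0.17],
  [0, 0, -0.21],
  [0, 0, -0.22],
], fingers=[0, 0, 0, 0, 0, 0, 0], yaw=[0, 0, 0, 0, 0, 0, 0])

```text
clock: 11.3
tool_pos: [389.8, 114.1, 316.3]
tcp_rot: [-3.137, -0.007, -0.199]
contact_force: [1.0, 0.1, 0.5]
finger_gap: 0.1
grip_force: 0.0
```

```bash
python3 - <<'E'
from h import *
s=r.get_state();print(s['clock'],s['tool_pos'])
b=r.camera('side');a=r.camera('top');save('s_side',b);save('s_top',a)
o=np.array([439,30.8]);A=np.radians(-11.4);v=np.array([np.cos(A),np.sin(A)]);n=np.array([-v[1],v[0]])
for c in('side',):
  for nm,x,z in(('foot',-10,57),('end',25,254),('endRear',25-9.8,256)): print(nm,proj(c,[*(o+v*x),z]))
g=cv2.cvtColor(b,cv2.COLOR_BGR2HSV)
m=((g[...,2]>110)&(g[...,1]<60)).astype(np.uint8)[100:270,215:330]
for row in range(0,120,6):
    k=np.where(m[row])[0]
    if len(k):print(row+100,k.min()+215,k.max()+215,len(k))
E
```

```text
11.3 [389.84692116 114.05369226 316.34034425]
foot [248.57940232 222.96631358]
end [258.82877063 164.69758124]
endRear [254.96282261 164.70939335]
100 271 329 30
106 257 329 43
112 215 329 43
118 215 326 53
124 270 329 49
130 270 322 41
136 219 302 18
142 216 281 17
148 262 292 31
154 258 296 35
160 254 302 49
166 238 302 62
172 222 295 74
178 221 280 60
184 221 265 45
190 225 259 35
196 230 260 20
202 247 260 14
208 215 259 39
214 245 285 15
```

```bash
python3 - <<'E'
from h import *
o=np.array([439,30.8]);A=np.radians(-11.4);v=np.array([np.cos(A),np.sin(A)])
print(togo((*(o+v*10),325),A))
E
```

```text
(array([ 75.6,  72. , -12.3]), np.float64(0.0))
```

Call:
play_rows([
  [0.01, 0.01, -0.012],
  [0.03, 0.03, -0.012],
  [0.055, 0.05, -0.012],
  [0.075, 0.072, -0.012],
  [0.075, 0.072, -0.012],
  [0.075, 0.072, -0.012],
], fingers=[0.05, 0.05, 0.05, 0.05, 0.05, 0.05], yaw=[0, 0, 0, 0, 0, 0])

```text
clock: 11.9
tool_pos: [447.3, 27.5, 320.4]
tcp_rot: [3.14, 0.004, -0.202]
contact_force: [0.1, -0.3, 0.4]
finger_gap: 50.1
grip_force: 0.0
```

```bash
python3 - <<'E'
from h import *
s=r.get_state();print(s['clock'],s['tool_pos'],s['tcp_rot'])
P=r.camera_params('wrist');w=r.camera('wrist')
b=r.camera('side')
np.save('P.npy',P,allow_pickle=True)
o=np.array([439,30.8]);A=np.radians(-11.4);v=np.array([np.cos(A),np.sin(A)])
print(proj('wrist',[*(o+v*25),254],P),proj('wrist',[*(o-v*10),57],P), proj('wrist',s['tool_pos']-[0,0,70],P))
q=np.zeros((560,800,3),np.uint8);q[:420,:560]=w;q[:540,560:]=cv2.resize(b[130:265,220:280],(240,540));save('t1',q)
E
```

```text
11.9 [447.30673296  27.4668246  320.38404887] [ 3.13951597  0.0044537  -0.20187172]
[280.67080731 208.56537927] [281.83329366 181.95670262] [283.41703513 230.63316848]
```

View pics/t1.png

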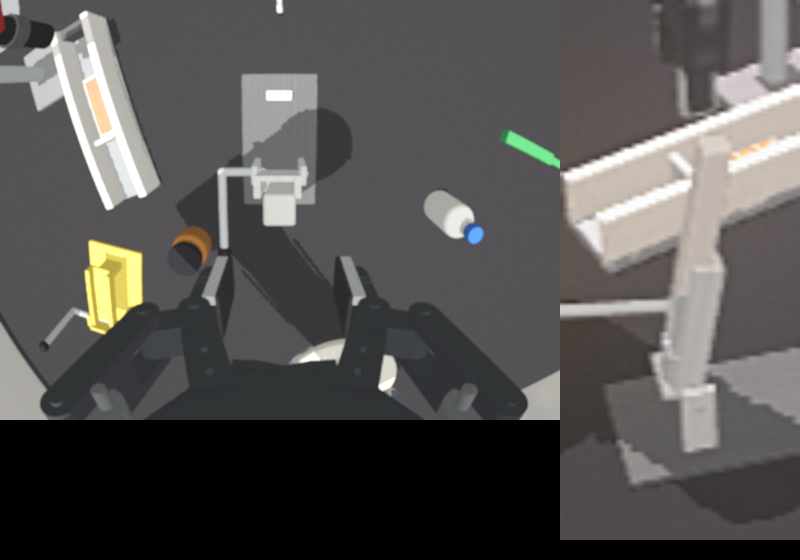

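The wand stands in the raised rest, and its end face is centred at ~(279.5,209) as predicted. I'll grasp the top.

```bash
python3 - <<'E'
from h import *
P=np.load('P.npy',allow_pickle=True).item()
p=onz('wrist',279.5,209,254,P);o=np.array([439,30.8]);A=np.radians(-11.4);v=np.array([np.cos(A),np.sin(A)]);n=np.array([-v[1],v[0]])
print(p,(p[:2]-o)@v,(p[:2]-o)@n, togo((*(p[:2]-4*v),240),A))
# stage lane from this wrist picture: near-end wall top corners
E
```

```text
[463.37559414  26.61522613 254.        ] 24.72184357569439 0.7158019082312127 (array([12.4, -1.2, 81.3]), np.float64(-0.0))
```

Call:
play_rows([
  [0.006, 0, 0.005],
  [0.0125, -0.001, 0.02],
  [0.0125, -0.001, 0.04],
  [0.0125, -0.001, 0.06],
  [0.0125, -0.001, 0.074],
  [0.0125, -0.001, 0.08],
  [0.0125, -0.001, 0.08],
], fingers=[0.05, 0.05, 0.05, 0.05, 0.05, 0.05, 0.05], yaw=[0, 0, 0, 0, 0, 0, 0])

```text
clock: 12.58
tool_pos: [459.2, 27.5, 241.0]
tcp_rot: [3.14, 0.003, -0.198]
contact_force: [-0.6, -0.2, -0.5]
finger_gap: 50.0
grip_force: 0.0
```

Call:
play_rows([
  [0, 0, 0],
  [0, 0, 0],
  [0, 0, 0],
  [0, 0, 0],
  [0, 0, 0],
  [0, 0, 0],
], fingers=[0.0, 0, 0, 0, 0, 0], yaw=[0, 0, 0, 0, 0, 0], squeeze=120)

```text
clock: 13.08
tool_pos: [460.9, 27.3, 244.0]
tcp_rot: [-3.14, -0.003, -0.199]
contact_force: [-1.2, 1.6, 5.8]
finger_gap: 18.2
grip_force: 117.0
```

```bash
python3 - <<'E'
from h import *
s=r.get_state();print(s['clock'],s['tool_pos'],s['tcp_rot'],s['finger_gap'],s['joint_positions'])
# stage lines from wrist image t1: wall tops near end
P=np.load('P.npy',allow_pickle=True).item()
for u,v in((109,209),(158,187),(55,38),(88,15)): print(onz('wrist',u,v,55,P))
E
```

```text
13.0833 [460.85731457  27.3292377  243.95717005] [-3.14034491e+00 -2.67046510e-03 -1.98550596e-01] 18.155957794655567 [ 4.00614479e-01  8.06640476e-02 -1.28504287e-01  4.86519505e-04
 -1.35871906e+00  9.71531201e-01]
[442.39094899 276.34769071  55.        ]
[455.92908143 191.03191756  55.        ]
[700.62565049 296.25740903  55.        ]
[709.21552842 235.42101175  55.        ]
```

Call:
play_rows([
  [0, 0, -0.006],
  [0, 0, -0.014],
  [-0.001, 0, -0.022],
  [-0.006, 0, -0.026],
  [-0.018, 0, -0.028],
  [-0.034, 0, -0.034],
  [-0.045, 0, -0.045],
  [-0.05, 0, -0.055],
  [-0.05, 0, -0.06],
], fingers=[0, 0, 0, 0, 0, 0, 0, 0, 0], yaw=[0, 0, 0, 0, 0, 0, 0, 0, 0])

```text
clock: 13.83
tool_pos: [409.8, 37.2, 304.1]
tcp_rot: [-3.14, -0.002, -0.198]
contact_force: [-0.1, 0.4, -0.9]
finger_gap: 18.5
grip_force: 117.2
```

```bash
cat >> h.py <<'E'
sa=np.radians(5.4);SV=np.array([np.cos(sa),np.sin(sa)]);SO=np.array([576,253.3])-135*SV
E
python3 - <<'E'
from h import *
s=r.get_state();print(s['clock'],s['tool_pos'],s['tcp_rot'],s['contact_force'])
print(togo((*(SO-17*SV),300),0),'yaw turn',np.degrees(s['tcp_rot'][2])+174.6)
# wand tilt check by side view: where's foot, predicted
y=s['tcp_rot'][2];u=np.array([np.cos(y),np.sin(y),0])
f=s['tool_pos']-32*u-[0,0,187];b=r.camera('side');a=r.camera('wrist');save('c1',b)
print(proj('side',f),proj('side',f+[0,0,20]))
q=cv2.cvtColor(b,cv2.COLOR_BGR2HSV)[...,2]
c=proj('side',f).astype(int);print(q[c[1]-22:c[1]+14:2,c[0]-12:c[0]+14:2])
E
```

```text
13.8333 [409.78303282  37.18847636 304.13832712] [-3.14011991e+00 -1.87771433e-03 -1.97823400e-01] [-0.1275582   0.42342334 -0.9220725 ]
(array([ -25.1, -200.8,    4.1]), np.float64(-11.3)) yaw turn 163.26555406536295
[228.58152729 210.76746118] [227.99996993 205.30244101]
[[ 97  95  95  93 118 229 205 195 194 194 195 203 203]
 [ 96  96  95  94  95 126 246 191 187 186 190 203 203]
 [ 95  94  96  94  95  98 141 164 164 188 204 205 159]
 [ 95  95  95  94  94  92 129 167 165 182 129 163 143]
 [ 94  96  96  93  94  90 140 168 167 140 129  80  92]
 [ 93  93  95  94  93  87 154 166 171  64  93  92  93]
 [ 95  95  94  92  92  87 164 165 163  83  94  93  91]
 [ 95  93  92  92  87 116 162 164 156  85  91  91  91]
 [ 91  91  89  88  88 189 158 164 180  64  66  64  64]
 [168 180 207 203 194 169 180 187 182 255 255 255 255]
 [207 195 191 188 177 160 165 163 161 146 130 112 109]
 [ 91  87  85  86  97 155 165 163 166  84  89  90  90]
 [ 90  88  89  89  83 169 165 165 171  80  89  88  89]
 [ 70  91  90  89  86 111 100  84  89  86  88  88  88]
 [ 72  70  68  90  89  88  87  87  87  87  88  88  88]
 [ 70  68  70  69  78  90  88  88  90  88  87  88  87]
 [ 69  70  69  69  69  68  67  89  88  89  88  90  89]
 [ 67  67  70  66  67  65  67  67  65  65  66  65  62]]
```

Call:
play_rows([
  [-0.002, -0.02, 0],
  [-0.005, -0.04, 0],
  [-0.007, -0.06, 0],
  [-0.01, -0.08, 0],
  [-0.012, -0.1, 0],
  [-0.015, -0.12, 0],
  [-0.017, -0.14, 0],
  [-0.02, -0.16, 0],
  [-0.022, -0.18, 0],
  [-0.025, -0.2, 0],
], fingers=[0, 0, 0, 0, 0, 0, 0, 0, 0, 0], yaw=[5, 12, 18, 24, 30, 36, 42, 48, 54, 60])

```text
clock: 14.77
tool_pos: [425.9, 238.9, 301.3]
tcp_rot: [3.14, -0.001, -1.251]
contact_force: [0.3, 0.1, -1.0]
finger_gap: 18.0
grip_force: 117.4
```

Call:
play_rows([
  [0, 0, 0],
  [0, 0, 0],
  [0, 0, 0],
  [0, 0, 0],
  [0, 0, 0],
  [0, 0, 0],
  [0, 0, 0],
  [0, 0, 0],
  [0, 0, 0],
  [0, 0, 0],
], fingers=[0, 0, 0, 0, 0, 0, 0, 0, 0, 0], yaw=[6, 12, 18, 24, 30, 36, 42, 48, 54, 60])

```text
clock: 15.6
tool_pos: [425.9, 237.9, 301.3]
tcp_rot: [3.141, -0.002, -2.299]
contact_force: [-0.5, 0.7, -1.7]
finger_gap: 18.4
grip_force: 117.4
```

Call:
play_rows([
  [0, 0, 0],
  [0, 0, 0],
  [0, 0, 0],
  [0, 0, 0],
  [0, 0, 0],
  [0, 0, 0],
  [0, 0, 0],
  [0, 0, 0],
  [0, 0, 0],
  [0, 0, 0],
], fingers=[0, 0, 0, 0, 0, 0, 0, 0, 0, 0], yaw=[6, 12, 18, 24, 30, 36, 40, 43.3, 43.3, 43.3])

```text
clock: 16.43
tool_pos: [426.0, 237.9, 301.7]
tcp_rot: [-3.141, -0.001, -3.047]
contact_force: [-0.1, 0.6, -0.8]
finger_gap: 18.1
grip_force: 117.4
```

```bash
cat > look.py <<'E'
from h import *
s=r.get_state();print(s['clock'],s['tool_pos'],s['tcp_rot'],s['contact_force'],s['joint_positions'][5])
d=s['tool_pos'][:2]-SO;N=np.array([-SV[1],SV[0]]);print('TCP in stage',d@SV,d@N,'yaw err deg',np.degrees(s['tcp_rot'][2])+174.6)
E
python3 look.py; python3 - <<'E'
from h import *
s=r.get_state();y=s['tcp_rot'][2];u=np.array([np.cos(y),np.sin(y),0]);f=s['tool_pos']-32*u-[0,0,187]
P=r.camera_params('wrist');w=r.camera('wrist');a=r.camera('top');b=r.camera('side')
cv2.imwrite('pics/c2w.png',w);cv2.imwrite('pics/c2t.png',a);cv2.imwrite('pics/c2s.png',b)
print('foot',f,proj('wrist',f,P),proj('side',f),proj('top',f))
for x,yy in((0,29),(0,-29),(270,29),(270,-29)):
    N=np.array([-SV[1],SV[0]]);p=[*(SO+x*SV+yy*N),55];print(x,yy,proj('wrist',p,P),proj('side',p),proj('top',p))
E
```

```text
16.4333 [425.97651141 237.92495528 301.66738391] [-3.14075516e+00 -1.40936285e-03 -3.04738885e+00] [-0.09518064  0.55471904 -0.8313268 ] -2.3076903013310943
TCP in stage -15.804598562435588 -1.1883522607608916 yaw err deg -0.0025198318844275036
foot [457.83462669 240.93502021 114.66738391] [283.48460237 216.10092657] [228.04145643 162.75802476] [200.04574312 219.46146226]
0 29 [309.28143616 185.40200009] [220.47894585 174.59928357] [194.61294663 227.70034801]
0 -29 [259.78769829 185.40511578] [229.09711103 184.71263819] [212.01151147 226.3718531 ]
270 29 [303.13225963 356.02970017] [291.70935039 147.60318536] [191.70890573 150.44980771]
270 -29 [265.58600434 356.04946513] [301.47609944 156.32427887] [208.45286788 149.20535214]
```

Call:
play_rows([
  [0, 0.001, 0.015],
  [0, 0.001, 0.035],
  [0, 0.001, 0.055],
  [0, 0.001, 0.07],
  [0, 0.001, 0.08],
  [0, 0.001, 0.086],
  [0, 0.001, 0.086],
], fingers=[0, 0, 0, 0, 0, 0, 0], yaw=[0, 0, 0, 0, 0, 0, 0])

```text
clock: 17.17
tool_pos: [425.6, 238.7, 215.6]
tcp_rot: [-3.14, -0.002, -3.049]
contact_force: [-0.0, -0.5, -1.5]
finger_gap: 18.3
grip_force: 117.6
```

```bash
python3 look.py; python3 - <<'E'
from h import *
s=r.get_state();y=s['tcp_rot'][2];u=np.array([np.cos(y),np.sin(y),0]);f=s['tool_pos']-32*u-[0,0,187]
P=r.camera_params('wrist');w=r.camera('wrist')
N=np.array([-SV[1],SV[0]]);v=cv2.cvtColor(w,cv2.COLOR_BGR2HSV)[...,2]
print('foot',proj('wrist',f,P))
for x in(60,):
  for yy in(-29,-23,0,23,29):print(x,yy,proj('wrist',[*(SO+x*SV+yy*N),55],P))
for row in(225,240,260):print(row,v[row,235:335:3])
E
```

```text
17.1667 [425.63389751 238.71637998 215.5667345 ] [-3.14036740e+00 -1.64698538e-03 -3.04855610e+00] [-0.0353368  -0.52431598 -1.51218999] -2.3106065661895285
TCP in stage -16.071212290483025 -0.36819711310968584 yaw err deg -0.06939814636538699
foot [283.52610234 216.10470789]
60 -29 [254.69794342 267.01667102]
60 -23 [260.73367442 267.07141871]
60 0 [283.98290118 267.15070289]
60 23 [307.23286062 267.02121646]
60 29 [313.26901986 266.95342559]
225 [ 78  72  68  68  66  53 199 219 218 216 176 167 164 160 160 161 160 159
 159 159 159 225 230 231 223 168 186 255 255 255 255 107  83  81]
240 [ 83  83  80  83  82  80 173 219 220 219 186 166 160 159 159 160 159 161
 159 159 159 160 228 233 202 170 195 255 255 255 255  87  80  83]
260 [ 81  81  85  82  84 136 148 151 141  52 143 161 163 160 159 160 160 160
 160 159 160 161 158  63 115 148 149 172 255 255 229  79  81  83]
```

Call:
play_rows([
  [0, 0.003, 0],
  [0, 0.005, 0],
  [-0.008, 0.005, 0],
  [-0.016, 0.005, 0],
  [-0.024, 0.005, 0],
  [-0.032, 0.005, 0],
  [-0.04, 0.005, 0],
  [-0.048, 0.005, 0],
], fingers=[0, 0, 0, 0, 0, 0, 0, 0], yaw=[0, 0, 0, 0, 0, 0, 0, 0])

```text
clock: 17.88
tool_pos: [474.4, 248.4, 216.4]
tcp_rot: [-3.141, -0.0, -3.049]
contact_force: [0.2, -0.3, -1.9]
finger_gap: 18.4
grip_force: 117.5
```

```bash
python3 look.py; python3 - <<'E'
from h import *
P=r.camera_params('wrist');w=r.camera('wrist');v=cv2.cvtColor(w,cv2.COLOR_BGR2HSV)[...,2]
for row in(230,250,270,300,330):print(row,v[row,235:335:3])
N=np.array([-SV[1],SV[0]])
for x in(60,120,150,200):print(x,proj('wrist',[*(SO+x*SV),55],P))
E
```

```text
17.8833 [474.35287755 248.41302049 216.39642413] [-3.14136438e+00 -2.03872999e-04 -3.04921872e+00] [ 0.17646094 -0.29510703 -1.88062204] -2.2533870474829962
TCP in stage 33.344085678535265 4.7005483222444795 yaw err deg -0.10736371570294523
230 [ 82  83  83  83 153 226 224 224 204 177 236 229 166 162 162 161 162 162
 161 162 161 206 225 174 181 255 255 255 255 154  84  82  84  84]
250 [ 84  83  83  82 112 255 255 255 255 188 210 163 162 162 162 163 163 162
 163 161 163 161 194 173 192 255 255 255 255 106  85  84  84  81]
270 [ 63  53  56  53 107 151 151 151 108 101 164 163 164 162 162 162 162 161
 162 163 162 161 163 140  71 150 152 151 137  57  54  57  53  79]
300 [ 56  57  55  55  56  53 129 146  65 189 216 215 215 216 215 216 215 216
 216 215 215 216 216 206  87  98 167  60  55  54  56  59  57  57]
330 [ 54  54  53  57  52  55  49  65  73 219 197 175 163 162 161 163 175 162
 161 162 191 225 180 162  64  80  58  54  51  56  54  57  56  51]
60 [278.36025515 220.06473282]
120 [278.87527358 275.64659815]
150 [279.13267905 299.90223587]
200 [279.54446994 335.27736495]
```

Call:
play_rows([
  [-0.008, 0, 0],
  [-0.016, 0, 0],
  [-0.024, 0, 0],
  [-0.032, 0, 0],
  [-0.04, 0, 0],
  [-0.048, 0, 0],
  [-0.056, 0, 0],
  [-0.06, 0, 0],
], fingers=[0, 0, 0, 0, 0, 0, 0, 0], yaw=[0, 0, 0, 0, 0, 0, 0, 0])

```text
clock: 18.6
tool_pos: [534.0, 254.1, 216.3]
tcp_rot: [-3.141, -0.0, -3.049]
contact_force: [-1.8, 0.6, -1.0]
finger_gap: 17.9
grip_force: 117.5
```

Call:
play_rows([
  [-0.002, 0, 0],
  [-0.004, 0, 0],
  [-0.006, 0, 0],
  [-0.008, 0, 0],
  [-0.01, 0, 0],
  [-0.01, 0, 0],
], fingers=[0, 0, 0, 0, 0, 0], yaw=[0, 0, 0, 0, 0, 0])

```text
clock: 19.1
tool_pos: [543.2, 254.9, 216.4]
tcp_rot: [-3.141, -0.0, -3.049]
contact_force: [-1.4, -0.5, -2.3]
finger_gap: 18.2
grip_force: 117.5
```

```bash
python3 look.py;python3 - <<'E'
from h import *
b=r.camera('side');save('p1',b);a=cv2.imread('pics/side.png')
def cop(i):
    h=cv2.cvtColor(i,cv2.COLOR_BGR2HSV);m=cv2.inRange(h,(5,90,120),(18,255,255));m[:100]=0;m[190:]=0;m[:,:225]=0;m[:,320:]=0
    k=np.argwhere(m)[:,::-1];return k.min(0),k.max(0),k.mean(0)
for i in(a,b):
    c=cop(i);print(c)
    p=onz('side',*c[2],22)[:2]-SO;print(p@SV)
E
```

```text
19.1 [543.18577934 254.91691344 216.44876906] [-3.14144038e+00 -6.88165354e-05 -3.04885272e+00] [-1.42896944 -0.51971654 -2.32353604] -2.1771601042433617
TCP in stage 102.48357501476704 4.697828484417073 yaw err deg -0.0863929897910225
(array([254, 165]), array([272, 172]), array([262.95, 168.75]))
149.33463193990522
(array([267, 160]), array([284, 167]), array([276.75, 163.25]))
203.98072918720845
```

Call:
play_rows([
  [-0.002, 0, 0],
  [-0.004, 0, 0],
  [-0.006, 0, 0],
  [-0.008, 0, 0],
  [-0.008, 0, 0],
], fingers=[0, 0, 0, 0, 0], yaw=[0, 0, 0, 0, 0])

```text
clock: 19.57
tool_pos: [551.5, 255.7, 216.6]
tcp_rot: [-3.142, 0.0, -3.049]
contact_force: [-1.3, -0.4, -2.8]
finger_gap: 18.2
grip_force: 117.4
```

Call:
play_rows([
  [-0.002, 0, 0],
  [-0.004, 0, 0],
  [-0.005, 0, 0],
  [-0.005, 0, 0],
], fingers=[0, 0, 0, 0], yaw=[0, 0, 0, 0])

```text
clock: 19.9
tool_pos: [556.1, 256.1, 216.6]
tcp_rot: [-3.142, -0.0, -3.049]
contact_force: [-2.9, 0.0, 0.3]
finger_gap: 18.2
grip_force: 117.4
```

Call:
play_rows([
  [-0.002, 0, 0],
  [-0.004, 0, 0],
  [-0.005, 0, 0],
  [-0.005, 0, 0],
], fingers=[0, 0, 0, 0], yaw=[0, 0, 0, 0])

```text
clock: 20.23
tool_pos: [559.3, 256.3, 216.1]
tcp_rot: [-3.141, -0.004, -3.049]
contact_force: [-7.7, 0.2, 1.7]
finger_gap: 18.6
grip_force: 118.1
```

```bash
python3 look.py;python3 - <<'E'
from h import *
b=r.camera('side');save('p2',b);w=r.camera('wrist');save('p2w',w);P=r.camera_params('wrist')
for i in(cv2.imread('pics/side.png'),b):
    h=cv2.cvtColor(i,cv2.COLOR_BGR2HSV);m=cv2.inRange(h,(5,90,120),(18,255,255));m[:100]=0;m[190:]=0;m[:,:225]=0;m[:,320:]=0
    k=np.argwhere(m)[:,::-1];e=k[k[:,0].argmax()];l=k[k[:,0].argmin()]
    print(l,e,[(onz('side',*q,22)[:2]-SO)@SV for q in(l,e)],len(k))
h=cv2.cvtColor(w,cv2.COLOR_BGR2HSV);m=cv2.inRange(h,(5,90,120),(18,255,255));k=np.argwhere(m)[:,::-1]
if len(k):print('wrist copper',k.min(0),k.max(0))
E
```

```text
20.2333 [559.28287593 256.31748502 216.14329391] [-3.14097373 -0.00442565 -3.04870077] [-7.74490779  0.19801496  1.66179867] -2.1598552891317713
TCP in stage 118.64103754631448 4.577313666142018 yaw err deg -0.07768734924576393
[254 172] [272 165] [np.float64(115.56503604378617), np.float64(185.40261287787845)] 20
[270 166] [288 159] [np.float64(176.88298990483432), np.float64(249.00504208474385)] 22
```

Call:
play_rows([
  [-0.001, 0, 0],
  [-0.002, 0, 0],
  [-0.003, 0, 0],
  [-0.003, 0, 0],
], fingers=[0, 0, 0, 0], yaw=[0, 0, 0, 0])

```text
clock: 20.67
tool_pos: [562.7, 256.6, 216.3]
tcp_rot: [-3.141, -0.003, -3.049]
contact_force: [-7.8, -0.6, 2.0]
finger_gap: 18.2
grip_force: 118.2
```

```bash
python3 look.py;python3 - <<'E'
from h import *
b=r.camera('side');save('p3',b)
print((onz('top',201.7,200.7,47)[:2]-SO)@SV)
h=cv2.cvtColor(b,cv2.COLOR_BGR2HSV);m=cv2.inRange(h,(5,90,120),(18,255,255));m[:100]=0;m[190:]=0;m[:,:225]=0;m[:,320:]=0
k=np.argwhere(m)[:,::-1];e=k[k[:,0].argmax()];l=k[k[:,0].argmin()];print(l,e,len(k))
E
```

```text
20.6667 [562.71171911 256.60951886 216.32813575] [-3.14104142 -0.00327698 -3.04877124] [-7.75573202 -0.57504235  2.01048076] -2.157138827979742
TCP in stage 122.08214620990803 4.545368802717057 yaw err deg -0.08172470015639988
91.66320241842553
[270 166] [288 159] 22
```

Carrier at its stop: force plateaued at 7.8 N and the copper plate no longer moves. The wand has turned slightly in the grip. I'll retreat and measure its tilt.

Call:
play_rows([
  [0.008, 0, 0],
  [0.02, 0, 0],
  [0.035, 0, 0],
  [0.05, 0, -0.01],
  [0.065, 0, -0.03],
  [0.08, 0, -0.05],
  [0.1, 0, -0.07],
  [0.12, 0, -0.085],
  [0.12, 0, -0.085],
], fingers=[0, 0, 0, 0, 0, 0, 0, 0, 0], yaw=[0, 0, 0, 0, 0, 0, 0, 0, 0])

```text
clock: 21.47
tool_pos: [444.4, 246.2, 307.1]
tcp_rot: [3.136, 0.01, -3.048]
contact_force: [0.7, -0.5, -0.2]
finger_gap: 18.2
grip_force: 117.5
```

Call:
play_rows([
  [0.003, -0.01, 0],
  [0.006, -0.02, 0],
  [0.01, -0.04, 0],
  [0.014, -0.06, 0],
  [0.017, -0.08, 0],
  [0.02, -0.1, 0],
  [0.024, -0.12, 0],
  [0.027, -0.14, 0],
  [0.03, -0.16, 0],
  [0.03, -0.17, 0],
], fingers=[0, 0, 0, 0, 0, 0, 0, 0, 0, 0], yaw=[-6, -12, -18, -24, -30, -36, -42, -48, -54, -60])

```text
clock: 22.3
tool_pos: [430.8, 71.9, 302.1]
tcp_rot: [-3.139, 0.001, -1.997]
contact_force: [0.4, -0.2, -0.8]
finger_gap: 18.6
grip_force: 117.5
```

Call:
play_rows([
  [0, 0, 0],
  [0, 0, 0],
  [0, 0, 0],
  [0, 0, 0],
  [0, 0, 0],
  [0, 0, 0],
  [0, 0, 0],
  [0, 0, 0],
  [0, 0, 0],
  [0, 0, 0],
], fingers=[0, 0, 0, 0, 0, 0, 0, 0, 0, 0], yaw=[-6, -12, -18, -24, -30, -36, -42, -48, -54, -60])

```text
clock: 23.13
tool_pos: [431.3, 73.7, 301.7]
tcp_rot: [-3.139, -0.001, -0.949]
contact_force: [0.8, 0.5, -1.2]
finger_gap: 18.1
grip_force: 117.5
```

Call:
play_rows([
  [0, 0, 0],
  [0, 0, 0],
  [0, 0, 0],
  [0, 0, 0],
  [0, 0, 0],
  [0, 0, 0],
  [0, 0, 0],
  [0, 0, 0],
  [0, 0, 0],
  [0, 0, 0],
], fingers=[0, 0, 0, 0, 0, 0, 0, 0, 0, 0], yaw=[-6, -12, -18, -24, -30, -36, -41, -43.3, -43.3, -43.3])

```text
clock: 23.97
tool_pos: [430.9, 73.7, 301.7]
tcp_rot: [-3.141, -0.002, -0.2]
contact_force: [0.7, 0.1, -1.4]
finger_gap: 18.3
grip_force: 117.5
```

```bash
python3 - <<'E'
from h import *
s=r.get_state();print(s['clock'],s['tool_pos'],s['tcp_rot'],s['contact_force'])
o=np.array([439,30.8]);A=np.radians(-11.4);v=np.array([np.cos(A),np.sin(A)])
print(togo((*(o-28*v),302),A))
E
```

```text
23.9667 [430.89196075  73.68094548 301.69205584] [-3.14107082e+00 -1.63664359e-03 -2.00376716e-01] [ 0.71454608  0.11257996 -1.40451447]
(array([-11.5,  40.4,  -0.3]), np.float64(-0.1))
```

Call:
play_rows([
  [-0.004, 0.012, 0],
  [-0.008, 0.026, 0],
  [-0.013, 0.039, 0],
  [-0.013, 0.039, 0],
  [-0.013, 0.039, 0],
], fingers=[0, 0, 0, 0, 0], yaw=[0, 0, 0, 0, 0])

```text
clock: 24.38
tool_pos: [409.4, 36.9, 302.1]
tcp_rot: [-3.141, -0.001, -0.2]
contact_force: [0.5, 0.8, -1.6]
finger_gap: 17.8
grip_force: 117.6
```

```bash
python3 - <<'E'
from h import *
s=r.get_state();print(s['clock'],s['tool_pos'],s['tcp_rot'])
y=s['tcp_rot'][2];u=np.array([np.cos(y),np.sin(y),0]);b=r.camera('side');save('c3',b)
for off in(32,25,18):
    f=s['tool_pos']-off*u-[0,0,187];print(off,proj('side',f))
for n in('c1','c3'):
    q=cv2.cvtColor(cv2.imread(f'pics/{n}.png'),cv2.COLOR_BGR2HSV)[...,2];print(n);print(q[202:220:2,216:246])
E
```

```text
24.3833 [409.3589712   36.93910694 302.07597117] [-3.14080302e+00 -1.25704746e-03 -2.00498030e-01]
32 [228.52315319 211.40962958]
25 [231.09887132 210.92710137]
18 [233.66883031 210.44565207]
c1
[[ 95  93  93  95  92  93  92  92  87  96 116 137 162 167 164 168 156 110
   85  91  91  90  91  92  91  92  90  92  91  88]
 [ 91  90  91  88  89  89  88  87  88 139 189 181 158 165 164 164 180 164
   64  65  66  65  64  63  64  62  75  91 100 111]
 [168 161 180 208 207 202 203 206 194 166 169 192 180 180 187 185 182 214
  255 255 255 255 255 255 255 255 255 255 255 255]
 [207 199 195 192 191 187 188 188 177 156 160 170 165 166 163 160 161 159
  146 138 130 115 112 113 109 103  95  95  91  80]
 [ 91  86  87  84  85  87  86  84  97 131 155 166 165 166 163 160 166 146
   84  85  89  88  90  88  90  89  87  87  88  79]
 [ 90  91  88  92  89  90  89  86  83 124 169 170 165 167 165 163 171 151
   80  88  89  89  88  89  89  89  89  90  85  84]
 [ 70  79  91  92  90  89  89  89  86  95 111 113 100  83  84  88  89  89
   86  89  88  89  88  90  88  89  88  89  79 139]
 [ 72  72  70  72  68  80  90 
[... 649 characters left out ...]
173 167 155 158 150 152
  165 159 126 113 114 112 110 102  95  95  90  79]
 [ 90  86  87  85  86  85  86  85  82  99 135 160 164 165 166 165 160 164
  159 122  82  86  87  87  87  87  88  86  87  79]
 [ 91  91  88  90  87  90  90  90  89  83 106 157 176 165 163 163 163 166
  146  87  86  89  87  90  89  87  88  88  84  84]
 [ 71  77  94  91  90  89  89  88  88  86  87 132 192 205 183 152 147 129
  116  84  86  87  90  87  89  87  88  85  78 139]
 [ 69  67  70  69  78  92  90  89  90  87  85  86  86  84  82  85  85  85
   87  88  87  88  88  89  87  86  87  86  74 125]
 [ 69  69  69  68  71  68  68  68  78  91  91  87  89  87  86  89  87  88
   88  86  88  86  88  87  89  83 107 158 199 202]]
```

Call:
play_rows([
  [0, -0.001, 0.01],
  [0.005, -0.001, 0.022],
  [0.015, -0.001, 0.03],
  [0.025, -0.001, 0.032],
  [0.035, -0.001, 0.032],
  [0.042, -0.001, 0.032],
  [0.047, -0.001, 0.034],
  [0.048, -0.001, 0.038],
  [0.048, -0.001, 0.044],
  [0.048, -0.001, 0.048],
], fingers=[0, 0, 0, 0, 0, 0, 0, 0, 0, 0], yaw=[0, 0, 0, 0, 0, 0, 0, 0, 0, 0])

```text
clock: 25.27
tool_pos: [456.8, 29.6, 252.7]
tcp_rot: [3.142, 0.001, -0.199]
contact_force: [0.8, 0.8, -1.3]
finger_gap: 18.2
grip_force: 117.5
```

```bash
python3 - <<'E'
from h import *
s=r.get_state();print(s['clock'],s['tool_pos'],s['tcp_rot'],s['contact_force'])
o=np.array([439,30.8]);A=np.radians(-11.4);v=np.array([np.cos(A),np.sin(A)]);n=np.array([-v[1],v[0]]);d=s['tool_pos'][:2]-o;print(d@v,d@n)
b=r.camera('side');save('c4',b);a=cv2.imread('pics/s_side.png')
for i in (a,b):
    print(cv2.cvtColor(i,cv2.COLOR_BGR2HSV)[...,2][196:232:3,240:272])
E
```

```text
25.2667 [456.78855668  29.58060521 252.74218652] [ 3.14157771e+00  8.85040183e-04 -1.98936379e-01] [ 0.76171612  0.83547357 -1.25962118]
17.678631686458758 2.3207012380506593
[[ 93  93  93  95  95  95  93  84 131 196 215 203 206 239 238 192 191 190
  199 210 179  95  89  92  95  94  94  93  93  93  93  93]
 [ 93  92  94  93  96  93  90  95 163 219 208 200 194 189 178 177 175 173
  179 185 163  99  87  93  94  92  94  93  90  92  92  93]
 [ 92  91  93  92  92  91  85 114 175 209 209 190 187 186 182 180 179 181
  185 181 140  82  91  91  93  91  92  93  91  92  92  92]
 [255 255 255 255 255 255 255 245 173 169 151 173 187 181 182 179 181 183
  188 168  99  87  91  92  91  91  91  90  92  90  92  92]
 [109 105  98  98  92  80 146 204 179 169 159 177 186 183 181 178 182 186
  182 139  81  89  92  90  91  90  89  91  89  90  90  90]
 [ 89  91  91  90  86  89 140 183 177 170 171 187 180 180 179 181 184 190
  162  78  87  88  90  89  88  90  88  90  89  89  88  90]
 [ 91  90  90  88  80 136 193 168 155 170 176 184 179 178 177 181 185 170
  116  82  88  87  88  90  88  89  87  88  88  87  88
[... 1568 characters left out ...]
8  88  88  88  87  86  87  86  86]
 [ 70  67  61  51 105 154 173 200 189 183 178 181 180 179 180 185 188 161
   77  83  86  87  87  86  87  86  86  84  85  84  81  79]
 [ 69  61  85 174 206 143 154 163 163 170 180 181 177 178 182 188 163  92
   73  88 107 123 151 160 149 149 148 148 147 148 146 146]
 [ 62  62  52  85 174 199 152 167 177 172 179 177 177 180 183 178 141  86
   93  96  95  93  91 118 149 147 144 145 143 145 144 143]
 [101 101  98  93 108 176 219 206 187 173 175 173 165 161 181 186 198 242
  213  85  95  96  95  95  93  91 122 153 150 147 146 144]
 [ 99  98  99  96  92 131 175 169 166 153 160 182 173 174 181 181 180 185
  164  95  91  95  96  96  94  95  95  94  94  92  92  96]]
```

Call:
play_rows([
  [0, 0.001, 0.003],
  [0, 0.001, 0.005],
  [0, 0.001, 0.007],
  [0, 0.001, 0.008],
  [0, 0.001, 0.008],
], fingers=[0, 0, 0, 0, 0], yaw=[0, 0, 0, 0, 0])

```text
clock: 25.73
tool_pos: [456.8, 28.6, 245.5]
tcp_rot: [3.142, 0.0, -0.199]
contact_force: [-0.9, -0.1, -0.6]
finger_gap: 18.3
grip_force: 117.5
```

Call:
play_rows([
  [0, 0, 0.001],
  [0, 0, 0.002],
  [0, 0, 0.002],
], fingers=[0, 0, 0], yaw=[0, 0, 0])

```text
clock: 25.98
tool_pos: [457.5, 28.5, 244.6]
tcp_rot: [-3.141, -0.002, -0.199]
contact_force: [-0.5, 0.9, 4.4]
finger_gap: 18.6
grip_force: 118.4
```

Call:
play_rows([
  [0.001, 0, 0],
  [0.002, 0, 0],
  [0.002, 0, 0],
  [0.002, 0, 0],
  [0.002, 0, 0],
  [0.002, 0, 0],
  [0.002, 0, 0],
], fingers=[0, 0, 0, 0.05, 0.05, 0.05, 0.05], yaw=[0, 0, 0, 0, 0, 0, 0])

```text
clock: 26.57
tool_pos: [458.9, 28.2, 243.3]
tcp_rot: [3.141, 0.0, -0.199]
contact_force: [0.9, -0.2, 0.2]
finger_gap: 50.1
grip_force: 0.0
```

Call:
play_rows([
  [0, 0, -0.01],
  [0, 0, -0.03],
  [0, 0, -0.06],
  [0, 0, -0.08],
  [-0.012, 0, -0.08],
  [-0.012, 0, -0.08],
  [-0.012, 0, -0.08],
], fingers=[0.05, 0.05, 0.05, 0.05, 0.05, 0.05, 0.05], yaw=[0, 0, 0, 0, 0, 0, 0])

```text
clock: 27.15
tool_pos: [446.9, 30.7, 323.5]
tcp_rot: [-3.141, -0.0, -0.198]
contact_force: [-0.4, -0.9, -0.0]
finger_gap: 50.1
grip_force: 0.0
```

```bash
python3 - <<'E'
from h import *
s=r.get_state();print(s['clock'],s['tool_pos'],s['tcp_rot'],s['contact_force'])
w=r.camera('wrist');b=r.camera('side');save('f_side',b);P=r.camera_params('wrist')
p=np.array([463.4,26.6,254]);print('expected end in wrist',proj('wrist',p,P))
g=cv2.cvtColor(w,cv2.COLOR_BGR2HSV);m=((g[...,2]>190)&(g[...,1]<60)).astype(np.uint8)
n,l,st,c=cv2.connectedComponentsWithStats(m)
for i in range(1,n):
    if st[i][4]>150 and 230<c[i][0]<330: print(st[i],c[i])
a=cv2.imread('pics/s_side.png')
d=cv2.absdiff(a,b).max(2);k=np.argwhere(d[160:235,235:285]>50)[:,::-1]+[235,160]
print(len(k), k.min(0) if len(k) else'',k.max(0) if len(k) else '')
V=lambda i:cv2.cvtColor(i,cv2.COLOR_BGR2HSV)[...,2]
for rr in(168,180,190,205,220,226):print(rr,V(a)[rr,244:270],'\n   ',V(b)[rr,244:270])
E
```

```text
27.15 [446.94809957  30.65630221 323.51446117] [-3.14116629e+00 -9.60833927e-05 -1.98310818e-01] [-0.39818404 -0.85148598 -0.03391474]
expected end in wrist [284.56093687 206.60510543]
[269  90  27  12 314] [282.1433121   95.39490446]
[ 222  166   88   81 2115] [270.35035461 194.99858156]
[300 344  43  18 425] [323.96941176 353.49647059]
154 [239 160] [284 234]
168 [197 196 198 229 251 237 193 198 201 205 207 229 248 244 240 232 230 223
 223 252 254 252 249 255 255 255] 
    [196 197 199 201 200 198 201 201 203 192 174 192 216 209 203 201 199 196
 191 205 201 149 219 255 255 252]
180 [223 212 205 196 200 202 201 205 209 212 205 193 192 193 193 194 187 186
 199 197 200 201 204 205 196 198] 
    [223 211 203 196 200 201 203 193 176 189 199 193 193 193 193 194 184 183
 198 197 198 200 204 205 195 198]
190 [198 159 133 133 132 157 201 213 207 193 192 192 195 196 188 140  85  94
  96  96  96  96  94  95  95  95] 
    [196 158 133 133 133 148 174 186 192 195 194 191 192 196 186 139  83  91
  94  93  94  92  93  94  93  93]
205 [255 255 255 245 173 169 151 173 187 181 182 179 181 183 188 168  99  87
  91  92  91  91  91  90  92  90] 
    [204 203 202 188 172 160 153 163 171 181 183 179 181 183 188 165  97  85
  90  90  89  89  89  90  89  89]
220 [209 154 158 176 171 181 180 178 178 179 183 184 159  87  70  86 105 123
 151 160 150 150 149 148 147 146] 
    [209 155 146 158 164 169 180 179 177 178 181 184 160  86  69  84 106 121
 148 160 149 148 147 149 147 145]
226 [107 174 210 178 164 175 167 166 156 151 214 241 219 255 255 134 142 144
 144 144 147 145 143 143 145 144] 
    [108 176 216 179 156 175 175 173 165 159 182 185 196 242 211  82  92 122
 150 148 145 144 144 143 144 143]
```

```bash
python3 - <<'E'
from plant import r
print(r.hand_in())
E
```

```text
the job is handed in; nothing more can be done
None
```

I handed the job in at 27 s of the 72 s. The carrier is pushed to its stop, and the wand is back in the raised rest and let go, with the gripper clear above it. The final camera check matched the earlier standing pose, but the hand-in returned no verdict, so the result is not confirmed.

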